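# Lay the fitting conduit bend in its cradles and lock it

### The arm

A 6-joint arm with a two-finger parallel gripper is mounted at the origin on the work surface. World frame = base frame: x ahead of the robot, y to its left, z up, the work surface at z = 0. Lengths are in m, angles in rad, forces in N, time in s.
With the tool pointing down it reaches from about 0.325 to 0.9 m from the base axis. Payload 6.1 kg.
Tool frame: the origin (TCP) lies midway between the tips of the shut fingers; the grasp point (between the pads) lies 19 mm behind it; z points along the fingers, y is the line along which they close (so a half turn about z gives the same grasp; the last joint's range is limited). The gripper opens to 85 mm and grips with 20 to 120 N. Pads are 22 mm wide; open, the fingers measure 114 mm over their backs; the gripper's body (76 mm by 85 mm) begins 54 mm behind the grasp point. The pads swing forward as they close: fully open they stand 13 mm farther back than shut.
Start: joints at [1.099, 0.22, 1.526, -0, 1.395, -0.126], TCP at [0.212, 0.588, 0.231] pointing down, gripper open.
Joint ranges: [-2.98, 2.98], [-0.91, 2.08], [0.09, 2.57], [-1.24, 4.39], [0.2, 2.65], [-2.68, 2.68]. Speed limits (rad/s): [2.57, 2.57, 3.01, 3.14, 3.14, 3.14].

### API

Orientations are given as [roll, pitch, yaw] about the fixed x, y, z axes, in that order (R = Rz(yaw) Ry(pitch) Rx(roll)).
In Python, from plant import movep, move_l, set_joints, gripper_to, hold, inverse_kinematics, observe, get_image, get_calibration, Unreachable, job_done gives the robot as it stands. Calls block until the motion is done:
- movep(position, orientation): joint-space move of the TCP to a pose.
- move_l(position, feed=0.15, rotation=None, max_force=None): straight line of the TCP; rotation=None keeps the orientation; feed is the mean speed in m/s. With max_force (N) it stops when the force on the tool has changed by that much, and returns True; else False.
- set_joints(angles): joint-space move.
- gripper_to(opening, f_grip=None): finger opening in m; f_grip is the grip in N (None keeps the last); returns when the fingers have stopped.
- hold(seconds).
- inverse_kinematics(position, orientation): joint angles nearest the present ones, or None.
- observe(): the state.
- get_image(name): name is "scene" or "top"; returns (picture, depth): 400x640x3 uint8, red, green, blue; 400x640 float32, m along the optical axis (not along the pixel's ray), 0 where there is no reading.
- get_calibration(name): a dict with "intrinsics" (3x3 intrinsics, pixels), "dist_coeffs" ([k1, k2, p1, p2, k3] as OpenCV has them; the pictures are not rectified), "world_from_camera" (4x4, takes a point from camera to world coordinates). Camera axes: x right, y down, z forward; pixel columns grow to the right and rows downward; lengths in m; the calibration is good to about 2 mm. A picture is of the moment at which its call begins. get_calibration takes no time and is no camera call.
A pose or a line that the arm cannot do raises Unreachable and nothing moves.
- job_done(): hands the job in; it is judged then, once.
The state is a dict: "time_s": time; "q": joint angles; "joint_velocities": joint speeds; "joint_torque": joint torques, N m; "eef_pos": TCP position; "tcp_rot": TCP orientation; "ft_force": force on the tool from outside, world axes, zero at the start; "torque": the same for the moment, N m; "opening": finger opening in m; "grasp_force": force on a finger pad.
Only numpy, scipy, OpenCV 4.12 (cv2) and the standard library are available. Lean on these libraries where they do the work, as an engineer would, in place of code of your own. Each camera call takes 0.05 s, during which the arm holds its last target. There are 200 camera calls.

### The job

Two offset conduit bends lie beside the wiring board, one shallow and one deep; only one of them suits the way the board's two notched wooden cradles are set out today. Pick that bend up, turn it until both its straight ends rest down in the two notches, roughly centred end to end, laying it in rather than dropping it. Then swing the keeper bar all the way across so that it crosses over the bend's end, and let go.

Things in the scene. Friction and masses are not known exactly. Their poses are not given: they have to be found in the camera images.
- board: plywood wiring board 250 x 220 x 18 mm, fixed flat on the table; origin at the centre of its underside, x along its 250 mm length, z up. Cradle A stands on it at (-72,5) mm, a breaker row (54 x 30, 39 mm high) at (-85,-85). Cradle B and a white switch box (56 x 56 x 33 mm) stand at (72,50) and (72,-70), either way round: where cradle B stands decides which bend fits
- notch_a (a point): cradle A: fixed wooden post 36 mm along the board's x, 48 mm wide, top 76 mm above the board, with an open-topped notch along x. Point: where a resting tube's axis runs, mid-way along the notch, 10 mm above its floor, 16 mm below the post's top, 78 mm above the table. Notch 25 mm wide, flaring to 37 mm at the top from 6 mm above this point; axes as the board's
- notch_b (a point): cradle B: separate fixed post just like cradle A, its notch parallel; same point and axes. In the board's frame it lies 144 mm to +x of notch_a and either 45 mm to +y (the shallow bend fits, its x along the board's x or opposite) or 75 mm to -y (the deep bend fits, likewise)
- bend_shallow: shallow offset bend: rigid round steel conduit, 20 mm diameter, 200 mm long, 160 g, at first flat on the table (axis 10 mm up). Two parallel straight ends offset 45 mm, joined by a straight slanting middle. Origin at its centre of mass, mid-way on the axis; x along the ends, z up. Axis runs (-100,-22.5), (-48,-22.5), (48,22.5), (100,22.5) mm: middle at 25.1 deg from x. A half turn about z looks the same
- bend_deep: deep offset bend: rigid round steel conduit, 20 mm diameter, 200 mm long, 160 g, at first flat on the table (axis 10 mm up). Two parallel straight ends offset 75 mm, joined by a straight slanting middle. Origin at its centre of mass, mid-way on the axis; x along the ends, z up. Axis runs (-100,37.5), (-48,37.5), (48,-37.5), (100,-37.5) mm: middle at -38.0 deg from x. A half turn about z looks the same
- bend_shallow_p (a point): point on the axis of the shallow bend's straight end, 28 mm in from its end face, at (-72,-22.5,0) mm in the bend's frame; the part that belongs over the middle of a notch
- bend_shallow_q (a point): point on the axis of the shallow bend's straight end, 28 mm in from its end face, at (72,22.5,0) mm in the bend's frame; the part that belongs over the middle of a notch
- bend_deep_p (a point): point on the axis of the deep bend's straight end, 28 mm in from its end face, at (-72,37.5,0) mm in the bend's frame; the part that belongs over the middle of a notch
- bend_deep_q (a point): point on the axis of the deep bend's straight end, 28 mm in from its end face, at (72,-37.5,0) mm in the bend's frame; the part that belongs over the middle of a notch
- keeper (a joint): keeper: flat aluminium bar 80 x 18 x 8 mm swinging level about an upright pivot beside cradle A; stays where left (under 1 N at the knob). 0 (a stop): square across the notch, 10 mm above a resting tube. Grows as it swings clear, clockwise from above, to 2.3 rad; starts at 1.5 to 2.1. At value a the knob lies 62 mm x (-sin a, -cos a) from the pivot in the board's x, y
- knob (a point): upright round black knob on the keeper bar's free end, 14 mm diameter, 36 mm high, 62 mm from the pivot axis; point on its axis 24 mm above the bar and 12 mm below the knob's top. The bar's top is 88 mm above the board
- pivot (a point): point on the keeper's upright pivot axis, at the same height as the knob point; 36 mm to the board's +y of notch_a
Not all that is in view belongs to the job. What is shaped like the bend_deep but black or yellow is not meant.

How it is judged:
By the outcome, as a careful person would: the job done as asked, in the order asked, and still so for the second after the job is handed in, with the robot touching nothing.
It also fails if it takes over 54 s, if anything falls off the work surface, if the arm or the gripper's body presses on something with over 40 N, if the wrist force passes 120 N, or if a joint passes its speed limit or range.

## Working session

There is one attempt and no reset: what is moved stays moved. The work goes in short steps, each a Python script; the robot and the scene stay as the last script left them, time stands still between calls to the robot, and variables do not carry over. Pictures are saved under pics/ and viewed, at most 10 in all, crops included, and the job is handed in when it is done.

```bash
mkdir -p pics
cat > h.py <<'E'
import numpy as np, cv2
from plant import *
def shot(n,f):
    im,d=get_image(n); cv2.imwrite(f'pics/{f}.png',im[:,:,::-1]); np.savez(f'{f}.npz',im=im,d=d); return im,d
def cloud(n,d):
    c=get_calibration(n); K=np.array(c['intrinsics'],float); D=np.array(c['dist_coeffs'],float); T=np.array(c['world_from_camera'])
    v,u=np.mgrid[:400,:640]; p=cv2.undistortPoints(np.stack([u,v],-1).reshape(-1,1,2).astype(float),K,D).reshape(400,640,2)
    P=np.dstack([p*d[...,None],d]); W=P@T[:3,:3].T+T[:3,3]; W[d<=0]=np.nan; return W
E
python3 - <<'E'
from h import *
for n in ("scene","top"):
    im,d=shot(n,n+'0'); c=get_calibration(n); print(n,np.round(c['world_from_camera'],3).tolist(),(d>0).mean())
print(observe()['time_s'])
E
```

```text
scene [[0.236, 0.673, -0.7, 1.419], [0.972, -0.177, 0.157, -0.153], [-0.018, -0.718, -0.696, 1.054], [0.0, 0.0, 0.0, 1.0]] 0.995859375
top [[0.008, -0.979, 0.203, 0.238], [-1.0, -0.008, -0.001, 0.09], [0.003, -0.203, -0.979, 1.307], [0.0, 0.0, 0.0, 1.0]] 0.9959453125
0.1
```

View pics/top0.png

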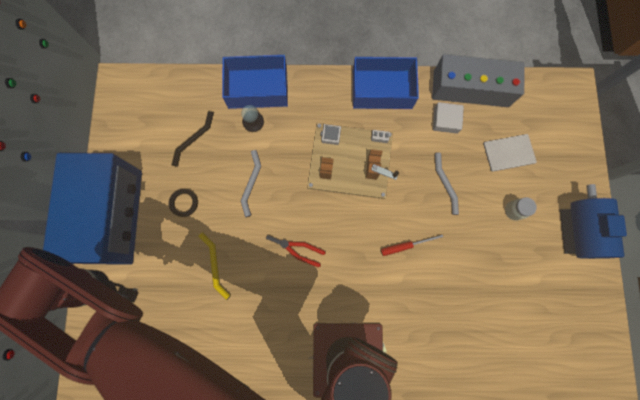

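View pics/scene0.png

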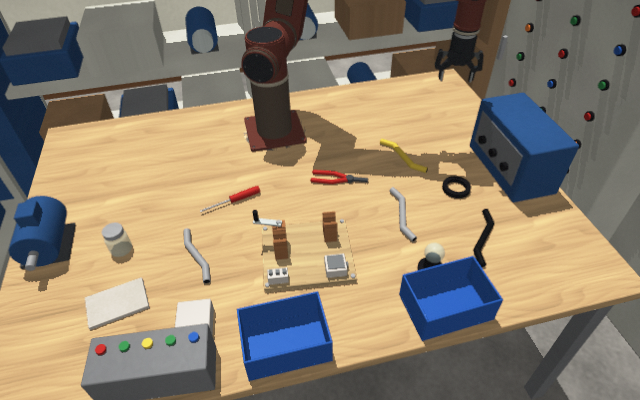

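Top view: the candidates are the grey bends at (250,183) and (446,183); the black one at (193,138) and yellow one at (214,268) are distractors. The breaker row is at (381,135), cradle A at (375,165) with the keeper knob near (396,174), cradle B at (326,168) and the switch box at (330,133). The switch box is on the breaker's side (-y), so B is at +y and the shallow bend fits. Next I'll measure the bends and the board.

```bash
cat >> h.py <<'E'
from scipy.optimize import least_squares
from scipy.spatial import cKDTree
def pts(W,u0,v0,u1,v1,lo,hi):
    w=W[v0:v1,u0:u1].reshape(-1,3); return w[(w[:,2]>lo)&(w[:,2]<hi)]
def poly(o,s):
    a=np.array([[-100,-o],[-48,-o],[48,o],[100,o]])*s/1000.; return a
def dseg(p,A):
    r=[]
    for a,b in zip(A[:-1],A[1:]):
        t=np.clip(((p-a)@(b-a))/((b-a)@(b-a)),0,1); r.append(np.linalg.norm(p-a-t[:,None]*(b-a),axis=1))
    return np.min(r,0)
def fitbend(p,o):
    best=None
    for th in np.arange(0,np.pi,np.pi/12):
        def f(x):
            c,s=np.cos(x[2]),np.sin(x[2]); q=(p[:,:2]-x[:2])@np.array([[c,-s],[s,c]])
            return np.r_[dseg(q,poly(o,1)), (0.02*(np.abs(q[:,0].max()-.1)+np.abs(q[:,0].min()+.1)))*10]
        x0=np.r_[(p[:,:2].max(0)+p[:,:2].min(0))/2,th]
        r=least_squares(f,x0,loss='soft_l1',f_scale=.004)
        if best is None or r.cost<best.cost: best=r
    return best.x,np.sqrt(2*best.cost/len(p))
E
python3 - <<'E'
from h import *
for n,boxes in (('top',{'L':(235,143,268,222),'R':(428,147,468,220)}),('scene',{'L':(382,183,422,247),'R':(178,225,216,288)})):
    W=cloud(n,np.load(n+'0.npz')['d'])
    for k,b in boxes.items():
        p=pts(W,*b,.009,.03); print(n,k,len(p),p.mean(0).round(4),p[:,2].max().round(4))
        for o in (22.5,-37.5):
            x,e=fitbend(p,o); print('  ',o,x.round(4),round(e*1e3,2))
    # table height, posts, box
    t=W[...,2]
    print('table',np.nanmedian(t[(np.abs(t)<.02)]))
W=cloud('top',np.load('top0.npz')['d']); 
for nm,lo,hi in (('tops',.088,.1),('keeper/knob',.1,.14),('boxes',.045,.062)):
    w=pts(W,305,118,410,205,lo,hi); print(nm,len(w)); 
    lab=[]; 
    for q in w:
        for L in lab:
            if np.min(np.linalg.norm(np.array(L)-q,axis=1))<.009: L.append(q);break
        else: lab.append([q])
    for L in lab:
        L=np.array(L)
        if len(L)>5: print('  ',len(L),L.mean(0).round(4),L.min(0).round(4),L.max(0).round(4))
i=cv2.imread('pics/top0.png')[115:225,225:475]; cv2.imwrite('pics/c1.png',cv2.resize(i,None,fx=3.2,fy=3.2,interpolation=cv2.INTER_CUBIC))
E
```

```text
top L 441 [0.528  0.3071 0.0188] 0.0294
   22.5 [ 0.5433  0.3034 -0.4895] 7.65
   -37.5 [0.5292 0.3067 3.4587] 4.6
top R 424 [ 0.5325 -0.3148  0.0184] 0.0269
   22.5 [ 0.534  -0.3142  0.0056] 4.66
   -37.5 [ 0.522  -0.3201  0.8389] 7.24
table 0.0010460388331526849
scene L 388 [0.5372 0.3045 0.0184] 0.0275
   22.5 [0.5248 0.307  2.6875] 7.75
   -37.5 [0.5343 0.3048 3.4664] 4.44
scene R 420 [ 0.542  -0.3152  0.0191] 0.0267
   22.5 [ 0.539  -0.3163  0.0064] 4.54
   -37.5 [ 0.5271 -0.3219  0.8171] 7.33
table 0.0020203298379557477
tops 179
   45 [ 0.6133 -0.0827  0.0933] [ 0.6073 -0.1007  0.0881] [ 0.6215 -0.0669  0.0994]
   40 [0.5872 0.0654 0.0935] [0.5803 0.0481 0.0883] [0.5935 0.0814 0.0989]
   58 [ 0.5621 -0.073   0.0958] [ 0.5429 -0.0942  0.0888] [ 0.5789 -0.0565  0.0997]
   33 [0.5476 0.0692 0.0935] [0.5416 0.0539 0.0884] [0.554  0.0872 0.0992]
keeper/knob 189
   172 [ 0.5481 -0.0973  0.1065] [ 0.5251 -0.1379  0.1   ] [ 0.5707 -0.0591  0.1214]
   9 [ 0.5342 -0.1326  0.1334] [ 0.5298 -0.1384  0.1268] [ 0.543  -0.1274  0.1396]
boxes 466
   286 [0.6849 0.0534 0.0509] [0.656  0.0243 0.045 ] [0.7168 0.0816 0.0603]
   136 [ 0.6803 -0.1046  0.0509] [ 0.6643 -0.1317  0.045 ] [ 0.6979 -0.0774  0.0614]
   11 [0.5446 0.0732 0.0551] [0.5426 0.0561 0.0486] [0.5469 0.087  0.0606]
   17 [ 0.5452 -0.0743  0.0534] [ 0.5427 -0.0917  0.0459] [ 0.5477 -0.0584  0.0611]
```

View pics/c1.png

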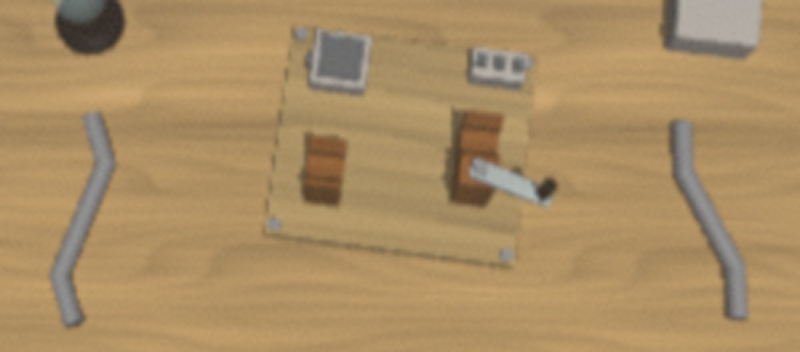

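The crop confirms it: the right-hand bend (446,183) is the shallow one (4.6 vs 7.3 mm fit residual), and the left one is deep. The keeper knob is at about (396,174). Next I'll fit the board pose and check joint feasibility.

```bash
cat >> h.py <<'E'
def sdf(q,c,h):
    d=np.abs(q-c)-h; return np.linalg.norm(np.maximum(d,0),axis=1)+np.minimum(d.max(1),0)
def cradle(cx,cy):
    r=[((cx,cy,43),(18,24,25))]+[((cx,cy+s*18.25,81),(18,5.75,13)) for s in(-1,1)]; return r
BOX=[((-85,-85,37.5),(27,15,19.5)),((72,-70,34.5),(28,28,16.5))]+cradle(-72,5)+cradle(72,50)
def fitboard(W,x0=(.602,-.006,1.475)):
    p=W.reshape(-1,3); p=p[np.all(np.isfinite(p),1)]
    c,s=np.cos(x0[2]),np.sin(x0[2]); 
    p=p[(np.hypot(p[:,0]-x0[0],p[:,1]-x0[1])<.16)&(p[:,2]>.026)&(p[:,2]<.097)]
    def f(x):
        c,s=np.cos(x[2]),np.sin(x[2]); q=np.c_[(p[:,:2]-x[:2])@np.array([[c,-s],[s,c]]),p[:,2]-x[3]]*1000
        return np.min([np.abs(sdf(q,np.array(a),np.array(b))) for a,b in BOX],0)
    r=least_squares(f,np.r_[x0,0.],x_scale=[.001,.001,.01,.001],loss='soft_l1',f_scale=1.5,diff_step=1e-4)
    return r.x,np.median(f(r.x)),len(p)
def B2W(b,p):
    c,s=np.cos(b[2]),np.sin(b[2]); return np.array(b[:2])+np.array([[c,-s],[s,c]])@(np.array(p[:2])/1000.)
E
python3 - <<'E'
from h import *
for n in('top','scene'):
    W=cloud(n,np.load(n+'0.npz')['d']); b,e,k=fitboard(W); print(n,b.round(4),e,k)
    print(' A',B2W(b,(-72,5)).round(4),'B',B2W(b,(72,50)).round(4),'piv',B2W(b,(-72,41)).round(4))
    P=W[np.isfinite(W[...,2])&(W[...,2]>.118)&(W[...,2]<.15)&(np.hypot(W[...,0]-.54,W[...,1]+.13)<.04)]; print(' knob',P.mean(0),len(P),P[:,2].max())
for y in (.444,.444-np.pi,):
    print([None if (q:=inverse_kinematics(p,[np.pi,0,yy])) is None else np.round(q,2) for p,yy in (([.5365,-.315,.003],y),([.5365,-.315,.15],y),([.582,-.007,.2],y+1.47),([.582,-.007,.2],y+1.47-np.pi),([.582,-.007,.07],y+1.47))])
E
```

```text
top [ 6.0500e-01 -7.6000e-03  1.3936e+00  3.0000e-04] 2.172411385080963 1053
 A [ 0.5874 -0.0776] B [0.5684 0.0721] piv [ 0.5519 -0.0712]
 knob [ 0.5341959  -0.13193584  0.13673134] 28 0.14671731744221828
scene [ 6.076e-01 -9.400e-03  1.443e+00  4.000e-04] 1.3392298464674468 1535
 A [ 0.5935 -0.0801] B [0.5672 0.0684] piv [ 0.5578 -0.0756]
 knob [ 0.53758023 -0.13340288  0.13398979] 46 0.14726887738720496
[array([-0.66,  0.47,  1.68, -0.  ,  1.  ,  0.47]), array([-0.66,  0.28,  1.61, -0.  ,  1.25,  0.47]), array([-0.15,  0.14,  1.68,  0.  ,  1.32, -0.49]), array([-0.15,  0.14,  1.68, -0.  ,  1.32,  2.65]), array([-0.15,  0.29,  1.77,  0.  ,  1.09, -0.49])]
[array([-0.66,  0.47,  1.68,  0.  ,  1.  , -2.67]), array([-0.66,  0.28,  1.61,  0.  ,  1.25, -2.67]), array([-0.15,  0.14,  1.68, -0.  ,  1.32,  2.65]), array([-0.15,  0.14,  1.68,  0.  ,  1.32, -0.49]), array([-0.15,  0.29,  1.77, -0.  ,  1.09,  2.65])]
```

```bash
python3 - <<'E'
import re
s=open('h.py').read()
s=s.replace("    def f(x):\n        c,s=np.cos(x[2]),np.sin(x[2]); q=np.c_[(","    a0=B2W(x0,(-85,38)); p=p[np.hypot(p[:,0]-a0[0],p[:,1]-a0[1])>.035]\n    def f(x):\n        c,s=np.cos(x[2]),np.sin(x[2]); q=np.c_[(")
s=s.replace("x0=(.602,-.006,1.475)","x0=(.607,-.008,1.45)").replace("f_scale=1.5","f_scale=1.0")
open('h.py','w').write(s)
E
python3 - <<'E'
from h import *
for n in('top','scene'):
    W=cloud(n,np.load(n+'0.npz')['d'])
    for y in (1.40,1.43,1.47): b,e,k=fitboard(W,(.607,-.008,y)); print(n,b.round(4),e,k,' A',B2W(b,(-72,5)).round(4),'B',B2W(b,(72,50)).round(4))
c=get_calibration('top');T=np.array(c['world_from_camera'])
u=np.array([[307.8,188.4],[385,198.4],[392.2,132.8],[318,123.4]])
r=cv2.undistortPoints(u[:,None],np.array(c['intrinsics'],float),np.array(c['dist_coeffs'],float))[:,0]
r=np.c_[r,np.ones(4)]@T[:3,:3].T; C=T[:3,3]+r*((.018-T[2,3])/r[:,2])[:,None]
m=np.array([[125,110],[-125,110],[-125,-110],[125,-110]])/1000.
print(C.round(4).tolist()); M,_=cv2.estimateAffinePartial2D(m,C[:,:2]); print(M, np.arctan2(M[1,0],M[0,0]),np.hypot(M[1,0],M[0,0]))
E
```

```text
top [ 6.0910e-01 -9.3000e-03  1.4469e+00  2.0000e-04] 1.3303180736195088 927  A [ 0.5953 -0.0801] B [0.5684 0.0683]
top [ 6.0910e-01 -9.3000e-03  1.4469e+00  2.0000e-04] 1.3259695110228336 921  A [ 0.5953 -0.0801] B [0.5684 0.0683]
top [ 6.0910e-01 -9.3000e-03  1.4468e+00  2.0000e-04] 1.322759241733749 912  A [ 0.5952 -0.0801] B [0.5684 0.0684]
scene [ 6.077e-01 -9.500e-03  1.444e+00  4.000e-04] 1.3429503546413297 1380  A [ 0.5936 -0.0803] B [0.5672 0.0683]
scene [ 6.077e-01 -9.500e-03  1.444e+00  4.000e-04] 1.3431465952052406 1376  A [ 0.5936 -0.0803] B [0.5672 0.0683]
scene [ 6.077e-01 -9.500e-03  1.444e+00  4.000e-04] 1.3356939190679498 1371  A [ 0.5936 -0.0803] B [0.5672 0.0683]
[[0.5117, 0.1251, 0.018], [0.4816, -0.1185, 0.018], [0.6993, -0.1472, 0.018], [0.7294, 0.0948, 0.018]]Traceback (most recent call last):
  File "<stdin>", line 10, in <module>
cv2.error: OpenCV(4.12.0) /io/opencv/modules/calib3d/src/ptsetreg.cpp:1108: error: (-215:Assertion failed) count >= 0 && to.checkVector(2) == count in function 'estimateAffinePartial2D'
```

Both cameras agree on the board at (0.6084, -0.0094), yaw 1.4455. Picking the shallow bend at (0.5365, -0.3152), yaw 0.006.

Run:
```python
from h import *
y=.006+.438
movep([.5365,-.3152,.2],[np.pi,0,y]); gripper_to(.05,60)
print(move_l([.5365,-.3152,.05],feed=.2), move_l([.5365,-.3152,.003],feed=.05,max_force=10), observe()['eef_pos'])
gripper_to(0.,60); o=observe(); print(o['opening'],o['grasp_force'],o['ft_force'])
move_l([.5365,-.3152,.2],feed=.15)
movep([.5811,-.006,.2],[np.pi,0,.438+1.4455])
o=observe(); print(o['opening'],o['grasp_force'],o['ft_force'],o['eef_pos'],o['tcp_rot'],o['time_s'])
im,_=shot('top','t1'); im2,_=shot('scene','s1')
cv2.imwrite('pics/c2.png',np.hstack([cv2.resize(im[100:220,280:420],None,fx=2.8,fy=2.8),cv2.resize(im2[120:300,220:430][:168,:196],None,fx=2,fy=2)]))
```

```text
False False [ 0.53683002 -0.31542054  0.00341163]
0.017815559122544865 58.767192363739014 [-0.28941398  1.3780672   4.41136112]
0.01732933502481552 58.613845109939575 [ 0.14439742  0.51683061 -1.67614999] [ 0.58113106 -0.00677608  0.19976415] [-3.14120367e+00  3.70508035e-04  1.88169037e+00] 8.925
```

View pics/c2.png

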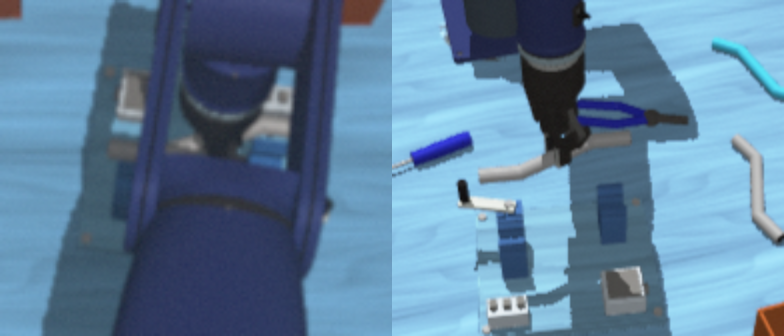

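The bend is held level over the board, in the scene camera's view (tube from about px (262,208) to (335,190)). Next I'll fit the held tube in 3D.

```bash
cat >> h.py <<'E'
from scipy.spatial.transform import Rotation as Rn
def fittube(W,x0,o=22.5,R=.06,ex=.03):
    """x0: x,y,z,yaw ; fits 6-dof of tube surface; ex = radius about centre to ignore (gripper)"""
    A=np.c_[poly(o,1),np.zeros(4)]; P=W.reshape(-1,3); P=P[np.all(np.isfinite(P),1)]; x=np.r_[x0,0,0.]
    def loc(x,p): return Rn.from_euler('ZYX',x[3:]).inv().apply(p-x[:3])
    for tol in (.03,.015,.01,.008):
        q=loc(x,P); m=(np.abs(dseg(q,A)-.008)<tol)&(np.abs(q[:,0])<.11+tol)&(np.hypot(q[:,0],q[:,1])>ex); p=P[m]
        def f(x):
            q=loc(x,p); return np.r_[dseg(q,A)-.01]
        r=least_squares(f,x,x_scale=[.001]*3+[.01]*3,loss='soft_l1',f_scale=.0015); x=r.x
    return x,len(p),np.median(np.abs(f(x)))
E
python3 - <<'E'
from h import *
for n,f in (('scene','s1'),):
    W=cloud(n,np.load(f+'.npz')['d'])
    for d in (-.005,.005): 
        x,k,e=fittube(W,[.5811+d,-.006-d,.206,1.4455]); print(x.round(4),k,e)
    q=Rn.from_euler('ZYX',x[3:]).inv().apply(W.reshape(-1,3)-x[:3]); m=(np.abs(dseg(q,np.c_[poly(22.5,1),np.zeros(4)]))<.014)&(np.hypot(q[:,0],q[:,1])>.03)
    print('end x',np.sort(q[m,0])[[0,2,5,-6,-3,-1]])
x,k,e=fittube(cloud('scene',np.load('scene0.npz')['d']),[.5365,-.3152,.01,.006],ex=0); print(x.round(4),k,e)
E
```

```text
[ 0.5823 -0.0091  0.2074  1.4427 -0.0048 -0.0123] 427 0.001145727399524274
[ 0.5823 -0.0091  0.2074  1.4427 -0.0048 -0.0123] 427 0.0011457295993818617
end x [-0.10113326 -0.10081558 -0.0993324   0.09777517  0.09835574  0.098859  ]
[ 0.5461 -0.3147  0.0106  0.0069  0.0311  0.1107] 655 0.0022360465062761237
```

Run:
```python
from h import *
move_l([.5792,-.0025,.2],feed=.1); move_l([.5792,-.0025,.105],feed=.12); hold(.2)
o=observe(); print(o['eef_pos'],o['ft_force'],o['time_s'])
shot('scene','s2'); W=cloud('scene',np.load('s2.npz')['d'])
x,k,e=fittube(W,[.5804,-.006,.1124,1.444]); print(x.round(4),k,e)
b,e,k=fitboard(W,(.607,-.008,1.444)); print(b.round(4),e,k,(B2W(b,(0,27.5))).round(4))
t=np.array([.5804,-.006]); c,s=np.cos(1.444),np.sin(1.444); print('err board xy mm',1000*np.array([[c,s],[-s,c]])@(x[:2]-t))
i=cv2.imread('pics/s2.png')[170:300,240:380]; cv2.imwrite('pics/c3.png',cv2.resize(i,None,fx=4,fy=4))
```

```text
[ 0.57991189 -0.00258781  0.10606484] [ 0.4286095  -0.33463718 -1.98357897] 10.4167
[ 0.5809 -0.005   0.1137  1.4451 -0.0107 -0.0435] 370 0.0011595076009149156
[ 6.0750e-01 -9.3000e-03  1.4429e+00  3.0000e-04] 1.3662785082167481 1296 [ 0.5803 -0.0058]
err board xy mm [ 1.08330092 -0.31602958]
```

View pics/c3.png

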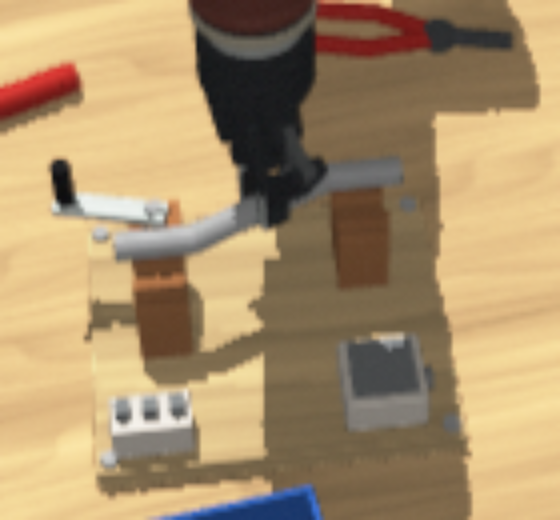

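The held bend is over both cradles, within about 1 mm. Lowering it gently.

Run:
```python
from h import *
h=move_l([.5790,-.0035,.0695],feed=.04,max_force=8); hold(.2)
o=observe(); print(h,o['eef_pos'],o['ft_force'],o['opening'],o['time_s'])
shot('scene','s3'); W=cloud('scene',np.load('s3.npz')['d'])
x,k,e=fittube(W,[.5804,-.006,o['eef_pos'][2]+.0075,1.444]); print(x.round(4),k,e)
```

```text
True [ 0.57841365 -0.00332881  0.07165599] [ 0.492539   -0.62486063  5.34766922] 0.0176118776282947 11.4417
[ 0.5952 -0.0065  0.0862  1.4435  0.0124  0.009 ] 403 0.0021114641735510403
```

Run:
```python
from h import *
gripper_to(.04); hold(.2); p=observe()['eef_pos']
print(move_l([p[0],p[1],.2],feed=.12,max_force=15))
movep([.45,-.28,.22],[np.pi,0,1.0]); o=observe(); print(o['ft_force'],o['time_s'])
im,_=shot('top','t4'); im2,_=shot('scene','s4')
W=cloud('scene',np.load('s4.npz')['d']); P=W[(W[...,2]>.118)&(W[...,2]<.15)&(np.hypot(W[...,0]-.535,W[...,1]+.133)<.03)]; print('knob',P.mean(0),len(P))
cv2.imwrite('pics/c4.png',np.hstack([cv2.resize(im[110:210,290:415],None,fx=3.2,fy=3.2),cv2.resize(im2[190:290,240:365],None,fx=3.2,fy=3.2)])[:,:,::-1])
```

```text
False
[0.40894046 0.25774204 0.84866863] 14.425
knob [ 0.53807418 -0.13348976  0.13485255] 45
```

View pics/c4.png

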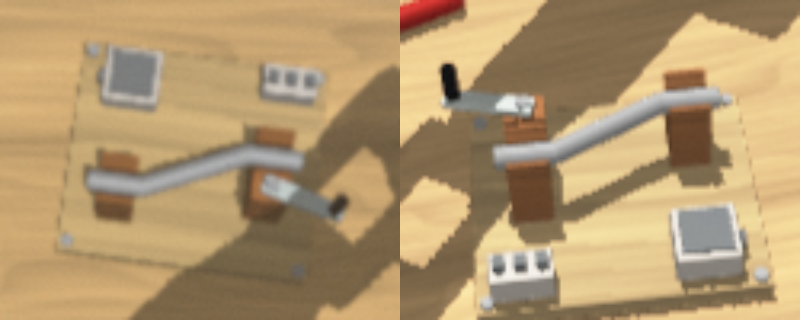

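The bend sits in both notches and is centred (about 9 mm overhang each side). Next I'll cage the knob and swing the keeper.

Run:
```python
from h import *
b=(.6084,-.0094,1.4455); pv=B2W(b,(-72,41)); k=np.array([.536,-.1327]); d=k-pv
th=np.arctan2(d[1],d[0]); end=1.4455-np.pi/2; print(pv,np.linalg.norm(d),'a=',end-th)
P=lambda t:pv+.062*np.array([np.cos(t),np.sin(t)])
Z=.113; R=lambda t:[np.pi,0,t+np.pi]
k=P(th); gripper_to(.06,20)
movep([*k,.2],R(th)); print(move_l([*k,Z],feed=.1,max_force=8))
gripper_to(.018,20); o=observe(); print(o['opening'],o['grasp_force'],o['ft_force'],o['time_s'])
for t in np.linspace(th,end-.05,10)[1:]:
    h=move_l([*P(t),Z],feed=.07,rotation=R(t),max_force=12)
    if h: print('stop at',end-t,observe()['ft_force']); break
h=move_l([*P(end+.08),Z],feed=.03,rotation=R(end),max_force=5)
o=observe(); print(h,o['eef_pos'],P(end),o['ft_force'],o['time_s'])
```

```text
[ 0.55872366 -0.07571185] 0.061351560977470763 a= 1.8249228466312128
False
0.018309090908227084 0.0 [-0.29873976  0.54709229 -0.67036199] 17.0667
True [ 0.62021713 -0.08210329  0.11283715] [ 0.62023762 -0.08345991] [ 0.65404482 -2.3314625   2.39828378] 20.4917
```

Run:
```python
from h import *
gripper_to(.05); p=observe()['eef_pos']; move_l([p[0],p[1],.22],feed=.12)
movep([.42,-.3,.25],[np.pi,0,1.4]); o=observe(); print(o['ft_force'],o['time_s'])
im,d=shot('top','t5'); im2,d2=shot('scene','s5')
for n,dd in (('top',d),('scene',d2)):
    W=cloud(n,dd); P=W[(W[...,2]>.118)&(W[...,2]<.15)&(np.hypot(W[...,0]-.615,W[...,1]+.083)<.04)]; print('knob',P.mean(0),len(P))
cv2.imwrite('pics/c5.png',np.hstack([cv2.resize(im[110:210,290:415],None,fx=3.2,fy=3.2),cv2.resize(im2[190:290,240:365],None,fx=3.2,fy=3.2)])[:,:,::-1])
```

```text
[ 0.2659994  -0.46281794 -0.67037138] 23.0917
knob [ 0.61874081 -0.08283272  0.13671738] 30
knob [ 0.62360345 -0.08435053  0.13461143] 51
```

View pics/c5.png

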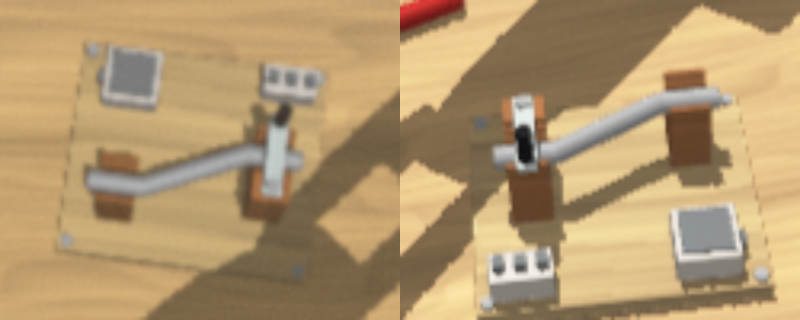

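The keeper lies square across the bend's end, with the knob at the position predicted for angle 0. The bend is still seated.

```bash
python3 -c "
from plant import *
print(job_done())"
```

```text
the job is handed in; nothing more can be done
None
```

The shallow bend rests in both notches, roughly centred, with the keeper bar swung fully across its end and released; I handed the job in at about 23 s of the 54 s allowed.

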